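# Check a frame corner with a radius leaf

## Task

One of the three radius leaves in the tray has the radius of the steel frame corner on the bench. Take that leaf by its grip and, keeping it flat close above the bench and square to the corner, press its hollow end lightly home (about 5 to 10 N, never more than 30) on the rounded outside corner for a second so that it does not rock, then lift it over and do the same with its round end in the inside fillet. Lay it back flat in its own compartment of the tray, where it was, and disturb neither the other leaves nor the things on the bench.

Things in the scene. Friction and masses are not known exactly. Their poses are not given: they have to be found in the camera images.
- leaf_small_grip (a point): small radius leaf, centre of its upright wooden grip (32 mm along x, 12 along y, 10 to 60 mm over the leaf's underside, centre at 35). Aluminium plate 10 mm thick, 36 mm wide (46 over the horns). Its +x end is a 90 degree notch, bottom rounded to radius 10 mm, horns to 38 mm from here; its -x end a 90 degree nose of radius 10 mm, tip 34 mm from here. z up. About 130 g.
- leaf_middle_grip (a point): middle-sized radius leaf, centre of its upright wooden grip (32 mm along x, 12 along y, 10 to 60 mm over the leaf's underside, centre at 35). Aluminium plate 10 mm thick, 48 mm wide (58 over the horns). Its +x end is a 90 degree notch, bottom rounded to radius 18 mm, horns to 44 mm from here; its -x end a 90 degree nose of radius 18 mm, tip 37 mm from here. z up. About 130 g.
- leaf_large_grip (a point): large radius leaf, centre of its upright wooden grip (32 mm along x, 12 along y, 10 to 60 mm over the leaf's underside, centre at 35). Aluminium plate 10 mm thick, 58 mm wide (68 over the horns). Its +x end is a 90 degree notch, bottom rounded to radius 24 mm, horns to 49 mm from here; its -x end a 90 degree nose of radius 24 mm, tip 39 mm from here. z up. About 130 g.
- leaf_middle_hollow (a point): centre of the hollow rounding (radius 18 mm) of the middle-sized leaf: 45.5 mm from its grip centre along the leaf's +x, 5 mm above its underside; fully home on a rounded corner of radius 18 mm this point lies over the corner's own centre of rounding
- leaf_middle_round (a point): centre of the nose rounding (radius 18 mm) of the middle-sized leaf: 18.5 mm from its grip centre along the leaf's -x, 5 mm above its underside; fully home in a fillet of radius 18 mm this point lies over the fillet's own centre
- leaf_middle: the middle-sized leaf itself; origin at the underside, 35 mm below its grip centre, same axes
- corner: brass guide strip (200 by 24 mm, under 1 mm thick) fixed on the bench. On it is clamped the frame corner, an L of steel bar 30 mm wide, 18 high, legs 105 mm, rigid. x: along the strip and the L's line of symmetry. The rounded outside corner points to -x, to the robot; the fillet opens to +x. The L is clamped up to 10 mm either way along x from mid-strip; this is not reported.
- corner_outer (a point): where the centre of the outside corner's rounding (radius 18 mm, faces at 45 degrees to x) would be if the L were clamped at mid-strip; the true centre lies up to 10 mm off it along the strip's x (not reported, to be felt or seen). 5 mm above the bench, 4.2 mm from the strip's origin along its x
- corner_fillet (a point): where the centre of the inside fillet's rounding (radius 18 mm) would be if the L were clamped at mid-strip; the true centre is off by the same unreported amount along x as the outside corner's. 5 mm above the bench, 46.7 mm from the strip's origin along its x
- tray: low wooden tray fixed on the bench, 136 mm (x) by 250 mm (y), walls 14 mm high and 4 mm thick, floor 4 mm, three compartments side by side along y, one leaf lying loose in each, hollow end to the tray's +x; origin under its centre
- marker: black marker pen, 12 mm thick, about 130 mm long, lying loose on the bench: not to be disturbed
- tin: small round dark tin, 64 mm wide, 28 mm high, loose: not to be disturbed
- scissors: scissors with red handles lying at the far side: not to be disturbed
There are look-alikes about, which are no part of the job. Leave any purple look-alike of the leaf_middle alone. Of the things that look like the corner, the smaller one is meant.

How it is judged (in metres and radians):
On the way, in this order (a step that is already met when the one before it is completed fails the run):
1. the hollow end of the matching leaf is pressed home on the outside corner (2.5 to 25 N, flat, centred within 2.5 mm, within 2.9 degrees, at most 13 mm off the bench) for half a second (x of leaf_middle_hollow in the frame of corner between -0.00876 and 0.01724 m and y of leaf_middle_hollow in the frame of corner between -0.0025 and 0.0025 m and angle between the x axis of leaf_middle_grip and the x axis of corner, either way round below 0.05 rad and angle between leaf_middle_grip's own z axis and vertical below 0.06 rad and height (world z) of leaf_middle_grip below 0.048 m and contact force between leaf_middle and corner between 2.5 and 25 N), for 0.5 s.
2. the round end of the same leaf is pressed home, flat and square, in the inside fillet (same tolerances) for half a second (x of leaf_middle_round in the frame of corner between 0.03367 and 0.05967 m and y of leaf_middle_round in the frame of corner between -0.0025 and 0.0025 m and angle between the x axis of leaf_middle_grip and the x axis of corner, either way round below 0.05 rad and angle between leaf_middle_grip's own z axis and vertical below 0.06 rad and height (world z) of leaf_middle_grip below 0.048 m and contact force between leaf_middle and corner between 2.5 and 25 N), for 0.5 s.
At the end, for the whole second after the job is handed in: The matching (middle-sized) leaf lies flat, released and at rest, back in its own compartment of the tray (within 25 mm of where it lay); the other two leaves are within 15 mm and the marker, tin and scissors within 30 mm of where they were (distance of leaf_middle_grip from where it was at the start of the episode below 0.025 m and height (world z) of leaf_middle_grip below 0.043 m and angle between leaf_middle_grip's own z axis and vertical below 0.06 rad and linear speed of leaf_middle below 0.01 m/s and distance of each of leaf_small_grip, leaf_large_grip from where it was at the start of the episode below 0.015 m and distance of each of marker, tin, scissors from where it was at the start of the episode below 0.03 m); the robot touches nothing.
It fails at once if the leaf is forced against the frame corner with more than 30 N (contact force between leaf_middle and corner above 30 N).
It fails at once if another leaf is moved by more than 15 mm (distance of any of leaf_small_grip, leaf_large_grip from where it was at the start of the episode above 0.015 m).
It fails at once if the marker, tin or scissors is moved by more than 30 mm (distance of any of marker, tin, scissors from where it was at the start of the episode above 0.03 m).
It also fails if it takes over 70 s, if anything falls off the work surface, if the arm or the gripper's body presses on something with over 40 N, if the wrist force passes 120 N, or if a joint passes its speed limit or range.

## Robot

A 7-joint arm with a two-finger parallel gripper is mounted at the origin on the work surface. World frame = base frame: x ahead of the robot, y to its left, z up, the work surface at z = 0. Lengths are in mm, angles in degrees, forces in N, time in s.
With the tool pointing down it reaches from about 400 to 925 mm from the base axis. Payload 5.6 kg.
Tool frame: the origin (TCP) lies where the fingers leave the gripper's body, on its centre line; the fingertips stand 73 mm ahead of it and the grasp point (between the pads) lies 54 mm ahead of it; z points along the fingers, x is the direction in which the jaws open and shut, and the axes are right-handed (so a half turn about z gives the same grasp; the last joint's range is limited). The gripper opens to 85 mm and grips with 20 to 120 N. Pads are 22 mm wide; open, the fingers measure 114 mm over their backs; the gripper's body (76 mm by 85 mm) begins 54 mm behind the grasp point. The pads swing forward as they close: fully open they stand 13 mm farther back than shut.
Start: joints at [67.838, 26.786, -0.665, 91.828, 0.344, 61.387, -3.226], TCP at [219.055, -611.981, 303.89] pointing down, gripper open.
Joint ranges: [-144.91, 144.91], [-17.63, 115.5], [-89.93, 88.59], [15.96, 139.68], [-74.01, 254.01], [8.47, 105.57], [-167.45, 167.45]. Speed limits (degrees/s): [147.25, 147.25, 180, 180, 180, 180, 180].

## Interface

Orientations are given as a 3x3 rotation matrix whose columns are the frame's x, y, z axes.
In Python, from cell import env gives the robot as it stands.
- The arm moves only by the tool move_arm, never from a script. Its argument "steps" is a list that holds one entry, the list of rows, each a list of 5 numbers: the finger opening in mm, from 0 to 85.4, then the shift along the tool's x, y, z in mm, then the turn about the tool's z in degrees. A call has 1 to 12 rows; each row is the pose to reach, as a shift and turn from the pose measured when the call began, along the tool's axes at that moment; what a row does not reach only later rows make up. A row lasts 1/8 s, in which the tool goes at most 62.5 mm and 10.7 degrees, less where a joint would pass 70% of its speed; a pose out of reach is approached as far as the arm can. A call with a gripper value outside its range is refused whole. The fingers move at their own pace and stop on an object; "force" is the grip in N (left out, the last holds). Time passes only in rows, so rows that repeat a pose let the fingers close. It gives the time, the measured TCP pose, the force and the opening at its end, in the units of the state.
- env.read_state(): the state, without advancing time (a new reading comes with each control period).
- env.get_image(name): name is "side" or "top"; returns (picture, depth): 400x640x3 uint8, red, green, blue; 400x640 float32, mm along the optical axis (not along the pixel's ray), 0 where there is no reading.
- env.calibration(name): a dict with "fovy" (degrees; the focal length in pixels is half the picture's height over the tangent of half this angle, whatever the lens; pixels are square), "cx", "cy" (the principal point, pixels), "D" ([k1, k2, p1, p2, k3] as OpenCV has them; the pictures are not rectified), "R" (3x3) and "t" (3): a world point X has camera coordinates R X + t. Camera axes: x right, y down, z forward; pixel columns grow to the right and rows downward; lengths in mm; the calibration is good to about 2 mm. A picture is of the moment at which its call begins. calibration takes no time and is no camera call.
- env.job_done(): hands the job in, once; it reports no verdict.
The state is a dict: "time": time; "q": joint angles; "dq": joint speeds; "effort": joint torques, N m; "position": TCP position; "tcp_rot": TCP orientation; "ft_force": force on the tool from outside, world axes, zero at the start; "ft_torque": the same for the moment, N m; "opening": opening from 0.0 (shut) to 1.0 (fully open).
Only numpy, scipy, OpenCV 4.12 (cv2) and the standard library are available. Lean on these libraries where they do the work, as an engineer would, in place of code of your own. Each camera call takes 0.05 s, during which the arm holds its last target.

## Working session

There is one attempt and no reset: what is moved stays moved. The work goes in short steps, Python scripts to look and compute and a tool call to move; the robot and the scene stay as the last step left them, time stands still between calls to the robot, and variables do not carry over. Pictures are saved under pics/ and viewed, and the job is handed in when it is done.

Besides the shell and the picture viewer there is one more tool, called after ">>>" by a JSON object that holds its "name" and its "arguments", one argument or row to a line. move_arm: Moves the arm, as the interface text tells. Its arguments: {"type":"object","properties":{"steps":{"type":"array"},"force":{"type":"number"}},"required":["steps"]}

```bash
ls; mkdir -p pics; python3 - <<'E'
from cell import env
import cv2,numpy as np
for n in("side","top"):
    im,d=env.get_image(n); cv2.imwrite(f"pics/{n}0.png",im[:,:,::-1]); np.savez(f"{n}0.npz",im=im,d=d)
    print(n,env.calibration(n))
s=env.read_state();print(s)
E
```

```text
pics
side {'fovy': 53.86808341989116, 'cx': 315.21317749011206, 'cy': 204.6439881337353, 'D': array([-0.0575812,  0.       ,  0.       ,  0.       ,  0.       ]), 'R': array([[-0.80826458, -0.58868211, -0.01271753],
       [-0.37086838,  0.52574308, -0.76553959],
       [ 0.45734561, -0.61404201, -0.64326309]]), 't': array([423.47746284, 229.00315995, 782.45391873])}
top {'fovy': 48.73596890829887, 'cx': 322.26155955309713, 'cy': 201.3304865836456, 'D': array([0.03987134, 0.        , 0.        , 0.        , 0.        ]), 'R': array([[ 0.01868638, -0.99977269,  0.01026597],
       [-0.99087442, -0.01988896, -0.13331281],
       [ 0.13348668, -0.00768116, -0.99102084]]), 't': array([ -39.54052771,  524.93396364, 1008.30284865])}
{'time': 0.1, 'q': array([67.83976014, 26.83344374, -0.66440946, 91.87652065,  0.34304481,
       61.38726706, -3.22639016]), 'dq': array([-0.03298503, -0.14418302, -0.04744166, -0.11055028, -0.03457291,
        0.02382354, -0.00463147]), 'effort': array([ 2.42665330e-03, -5.33521128e+01,  2.20214197e-02, -2.51965857e+01,
        1.15407334e-02,  4.28442727e-03, -4.16229125e-05]), 'position': array([ 218.88562113, -611.61639019,  302.99895761]), 'tcp_rot': array([[ 3.36955091e-01, -9.41520487e-01, -6.62944545e-04],
       [-9.41519259e-01, -3.36955725e-01,  1.52461235e-03],
       [-1.65883672e-03,  1.10449165e-04, -9.99998618e-01]]), 'ft_force': array([-0.27599074, -0.34809396, -0.20110529]), 'ft_torque': array([-0.00592871, -0.00529981, -0.04761222]), 'opening': 1.0013758178755012}
```

View pics/side0.png

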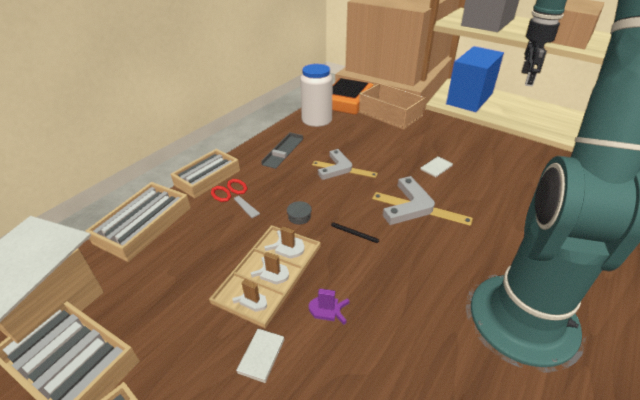

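View pics/top0.png

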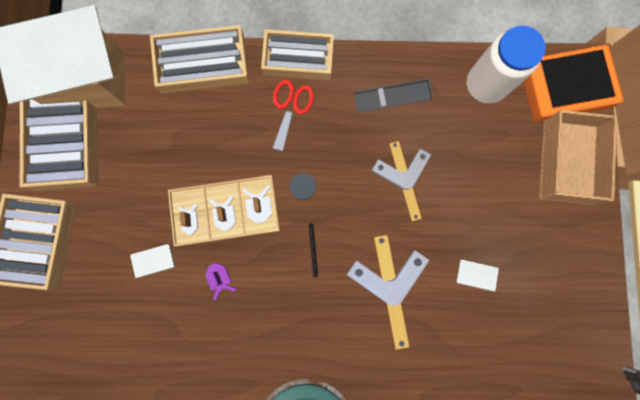

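```bash
cat > h.py <<'E'
import numpy as np,cv2
from cell import env
def K(n):
    c=env.calibration(n);f=200/np.tan(np.radians(c['fovy']/2))
    return np.array([[f,0,c['cx']],[0,f,c['cy']],[0,0,1]]),c
def cast(n,uv,z):
    k,c=K(n);u=cv2.undistortPoints(np.array(uv,float).reshape(-1,1,2),k,c['D'])[:,0]
    r=np.c_[u,np.ones(len(u))]@c['R'];o=-c['R'].T@c['t']
    return o+r*((z-o[2])/r[:,2])[:,None]
def proj(n,X):
    k,c=K(n);return cv2.projectPoints(np.array(X,float).reshape(-1,1,3),cv2.Rodrigues(c['R'])[0],c['t'],k,c['D'])[0][:,0]
E
python3 - <<'E'
import numpy as np,cv2
a=np.load('top0.npz')['im'][:,:,::-1]
A=cv2.resize(a[165:250,160:290],None,fx=6,fy=6,interpolation=cv2.INTER_CUBIC);cv2.imwrite('pics/tray.png',A)
A=cv2.resize(a[130:230,350:450],None,fx=6,fy=6,interpolation=cv2.INTER_CUBIC);cv2.imwrite('pics/corner.png',A)
from h import *
for u in [[(394,142),(416,220)],[(380,236),(403,349)]]:
    p=cast('top',u,1);print(p,np.linalg.norm(p[1]-p[0]))
E
```

```text
[[ 682.65771814 -205.22292386    1.        ]
 [ 489.04761613 -258.15104857    1.        ]] 200.71436915104763
[[ 448.47268758 -170.77737699    1.        ]
 [ 187.12735426 -224.07799517    1.        ]] 266.72521280677995
```

View pics/tray.png

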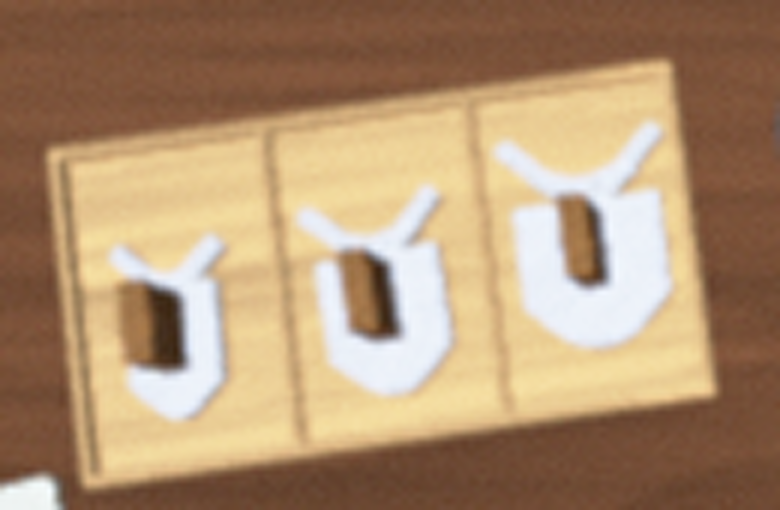

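View pics/corner.png

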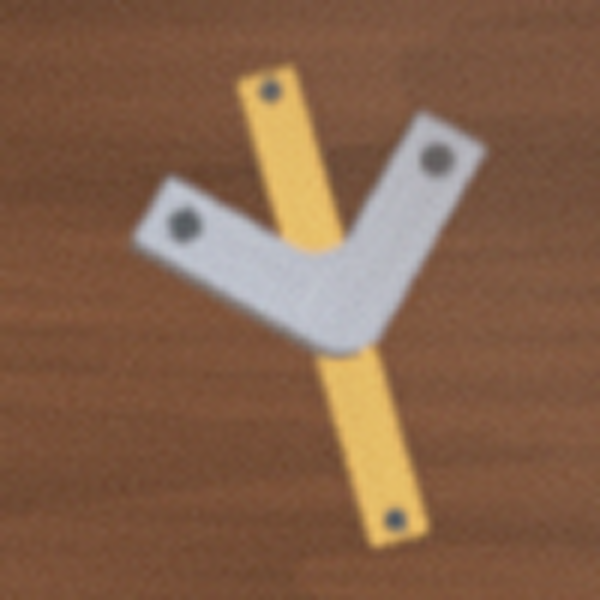

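```bash
python3 - <<'E'
from h import *
for n in('top','side'):
    c=env.calibration(n);print(n,'cam',-c['R'].T@c['t'])
im=np.load('top0.npz')['im'];hsv=cv2.cvtColor(im,cv2.COLOR_RGB2HSV)
# strip
m=((hsv[...,0]>15)&(hsv[...,0]<32)&(hsv[...,1]>110)&(hsv[...,2]>150)).astype(np.uint8)
m2=np.zeros_like(m);m2[130:230,350:450]=m[130:230,350:450]
ys,xs=np.nonzero(m2);P=cast('top',np.c_[xs,ys],1)[:,:2]
r=cv2.minAreaRect(P.astype(np.float32));print('strip',len(P),r)
vx=cv2.fitLine(P.astype(np.float32),cv2.DIST_HUBER,0,.01,.01).ravel();print(vx,np.degrees(np.arctan2(vx[1],vx[0])))
# L
g=((hsv[...,1]<60)&(hsv[...,2]>120)).astype(np.uint8)
g2=np.zeros_like(g);g2[130:230,350:450]=g[130:230,350:450]
ys,xs=np.nonzero(g2);P=cast('top',np.c_[xs,ys],18)[:,:2];print('L',len(P),P.mean(0),cv2.minAreaRect(P.astype(np.float32)))
np.save('L.npy',P)
# leaves
for nm,(x0,x1) in dict(s=(170,207),m=(207,240),l=(240,280)).items():
    w=((hsv[...,1]<50)&(hsv[...,2]>190)).astype(np.uint8);q=np.zeros_like(w);q[178:238,x0:x1]=w[178:238,x0:x1]
    ys,xs=np.nonzero(q);P=cast('top',np.c_[xs,ys],14)[:,:2]
    b=((hsv[...,0]<18)&(hsv[...,1]>90)&(hsv[...,2]<190)).astype(np.uint8);q=np.zeros_like(b);q[192:228,x0:x1]=b[192:228,x0:x1]
    print(nm,len(P),P.mean(0),P.min(0),P.max(0),cv2.minAreaRect(P.astype(np.float32)))
    n_,lab,st,ce=cv2.connectedComponentsWithStats(q)
    for i in range(1,n_):
        if st[i][4]>30: print('  brown',st[i],ce[i], cast('top',ce[i],64))
t=((hsv[...,0]>12)&(hsv[...,0]<32)&(hsv[...,1]>60)&(hsv[...,2]>170)).astype(np.uint8);q=np.zeros_like(t);q[165:250,160:290]=t[165:250,160:290]
ys,xs=np.nonzero(q);P=cast('top',np.c_[xs,ys],14)[:,:2];print('tray',cv2.minAreaRect(P.astype(np.float32)))
print(hsv[200:226:2,212:228])if 0 else 0
for y in range(202,226,3): print(y,[tuple(im[y,x]) and int(im[y,x].sum()) for x in range(210,236)])
E
```

```text
top cam [ 386.28750465  -21.34621623 1069.63547853]
side cam [ 69.35999631 609.35635863 684.02029417]
strip 642 ((587.07177734375, -231.60824584960938), (202.09800720214844, 27.00438690185547), 15.815007209777832)
[ 9.6234334e-01  2.7183694e-01  5.8516742e+02 -2.3223927e+02] 15.7736025
L 1003 [ 606.97383577 -223.99598687] ((592.8859252929688, -210.68255615234375), (129.37892150878906, 162.1037139892578), 76.31617736816406)
s 270 [477.60175146 285.18887   ] [443.86424007 267.12373716] [515.90853079 314.96117415] ((478.55926513671875, 287.8045959472656), (70.51962280273438, 45.02315139770508), 8.908530235290527)
  brown [180 212  10  14 116] [184.36206897 218.85344828] [[475.3367104 283.0634683  64.       ]]
m 460 [491.62456632 204.7970042 ] [454.83001209 177.93850249] [537.06179293 242.27373174] ((493.4546813964844, 208.37661743164062), (80.00533294677734, 55.808475494384766), 10.326812744140625)
  brown [217 207   8  14  79] [220.6835443 213.5443038] [[489.01052187 201.83298662  64.        ]]
l 609 [514.73729183 123.80074029] [475.38945115  92.93399209] [565.70735372 164.62549761] ((
[... 788 characters left out ...]
 718, 676, 589, 569, 597]
211 [573, 585, 647, 706, 727, 721, 624, 425, 344, 349, 347, 284, 164, 131, 276, 551, 712, 731, 729, 727, 729, 732, 721, 667, 543, 552]
214 [558, 565, 593, 686, 723, 726, 680, 514, 382, 358, 363, 315, 220, 151, 177, 383, 627, 723, 729, 729, 728, 728, 720, 682, 599, 586]
217 [578, 585, 604, 656, 714, 732, 722, 642, 440, 352, 351, 348, 284, 180, 131, 277, 551, 716, 729, 730, 725, 723, 722, 709, 657, 551]
220 [595, 598, 593, 623, 692, 721, 718, 682, 573, 453, 368, 299, 248, 216, 228, 259, 434, 632, 723, 731, 727, 726, 728, 723, 681, 596]
223 [582, 595, 592, 595, 652, 704, 717, 722, 719, 720, 723, 726, 720, 722, 730, 731, 732, 727, 728, 723, 724, 727, 717, 682, 600, 563]
```

```bash
python3 - <<'E'
from h import *
a=np.radians(15.8);ex=np.array([np.cos(a),np.sin(a)]);ey=np.array([-ex[1],ex[0]]);o=np.array([587.1,-231.6])
for nm,p,z in [('outer apex',(407.5,188.5),18),('inner apex',(402.5,172),18)]:
    X=cast('top',p,z)[0];d=X[:2]-o;print(nm,X,d@ex,d@ey)
print('expect outer apex', 4.2-18,'inner',46.7-18)
P=np.load('L.npy')-o;L=np.c_[P@ex,P@ey]
# fit outer edges: for bins of y, min x ; inner: max x
for s in(1,-1):
    ys=np.arange(20,65,3);lo=[];
    for y in ys:
        k=abs(L[:,1]-s*y)<2.5; lo.append(L[k,0].min())
    f=np.polyfit(ys,lo,1);print(s,'outer slope angle',np.degrees(np.arctan(f[0])),f)
h=cast('top',[(160+300/6,165+215/6),(160+432/6,165+193/6)],14);v=h[0]-h[1];print(h,np.degrees(np.arctan2(-v[0],v[1])))
im=np.load('side0.npz')['im'][:,:,::-1]
cv2.imwrite('pics/s1.png',cv2.resize(im[130:230,290:390],None,fx=6,fy=6,interpolation=cv2.INTER_CUBIC))
print(proj('top',[[490,207.7,64]]),proj('side',[[490,207.7,64],[490,207.7,14]]))
E
```

```text
outer apex [ 563.3125317  -234.63630563   18.        ] -23.715456064997706 3.5552698364130313
inner apex [ 603.62596324 -222.77608603   18.        ] 18.304156666856162 3.9908354388938605
expect outer apex -13.8 inner 28.700000000000003
1 outer slope angle 45.5745985527862 [  1.02026114 -36.96556245]
-1 outer slope angle 44.853538485929654 [  0.99490055 -32.98581664]
[[524.27355367 239.91376189  14.        ]
 [534.2265726  187.82918823  14.        ]] 10.818420084523286
[[218.11636757 213.06318179]] [[270.34822433 255.05498802]
 [272.32004697 270.44070555]]
```

View pics/s1.png

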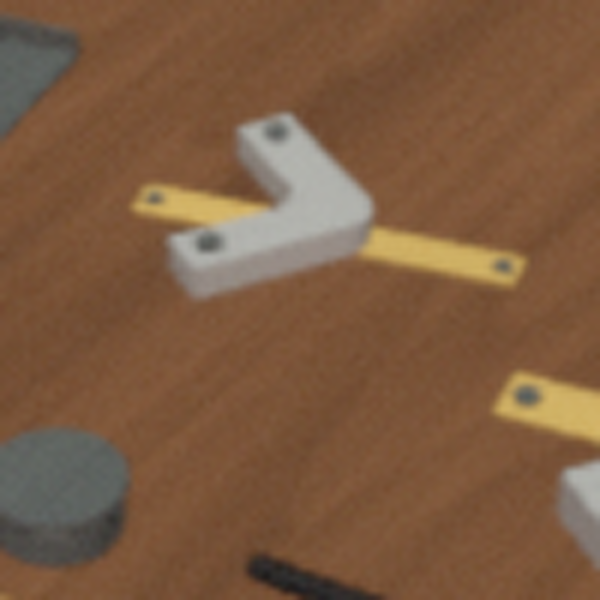

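```bash
cat >> h.py <<'E'
def rel(X,yaw=None):
    "world tcp target and leaf yaw -> tool shift, turn"
    s=env.read_state();R=s['tcp_rot'];d=R.T@(np.array(X,float)-s['position'])
    cur=np.degrees(np.arctan2(R[1,0],R[0,0]))+90  # leaf yaw if tool x = -leaf y
    t=0 if yaw is None else -(yaw-cur)
    print('time %.2f'%s['time'],'tcp',s['position'].round(2),'yaw %.2f'%cur,'tilt',R[:2,2].round(4),'F',s['ft_force'].round(2),'T',s['ft_torque'].round(3),'open %.3f'%s['opening']);print(' -> shift',d.round(1),'turn %.2f'%t)
E
python3 - <<'E'
from h import *
rel([520,-100,300],10.2)
E
```

```text
time 0.10 tcp [ 218.89 -611.62  303.  ] yaw 19.69 tilt [-0.0007  0.0015] F [-0.28 -0.35 -0.2 ] T [-0.006 -0.005 -0.048] open 1.001
 -> shift [-380.2 -455.9    3.6] turn 9.49
```

>>> {"name": "move_arm", "arguments": {
  "steps": [
    [[60, -380, -456, 4, 9.5], [60, -380, -456, 4, 9.5], [60, -380, -456, 4, 9.5], [60, -380, -456, 4, 9.5], [60, -380, -456, 4, 9.5], [60, -380, -456, 4, 9.5], [60, -380, -456, 4, 9.5], [60, -380, -456, 4, 9.5], [60, -380, -456, 4, 9.5], [60, -380, -456, 4, 9.5], [60, -380, -456, 4, 9.5], [60, -380, -456, 4, 9.5]]
  ],
  "force": 40
}}

```text
time: 1.6
position: [519.6, -101.1, 299.2]
tcp_rot: [[0.176, -0.984, -0.002], [-0.984, -0.176, 0.001], [-0.001, 0.002, -1.0]]
ft_force: [0.2, -1.1, -0.4]
opening: 0.699
```

```bash
python3 - <<'E'
from h import *
rel([490,207.7,180],10.2)
E
```

```text
time 1.60 tcp [ 519.6  -101.11  299.17] yaw 10.14 tilt [-0.0018  0.001 ] F [ 0.15 -1.1  -0.42] T [-0.02   0.02  -0.003] open 0.699
 -> shift [-309.   -25.4  119.5] turn -0.06
```

>>> {"name": "move_arm", "arguments": {
  "steps": [
    [[45, -309, -25, 119, 0], [45, -309, -25, 119, 0], [45, -309, -25, 119, 0], [45, -309, -25, 119, 0], [45, -309, -25, 119, 0], [45, -309, -25, 119, 0], [45, -309, -25, 119, 0], [45, -309, -25, 119, 0]]
  ]
}}

```text
time: 2.6
position: [490.4, 205.3, 180.8]
tcp_rot: [[0.173, -0.985, -0.001], [-0.985, -0.173, -0.0], [0.0, 0.001, -1.0]]
ft_force: [-0.2, -0.9, 0.4]
opening: 0.528
```

```bash
python3 - <<'E'
from h import *
rel([490,207.7,99],10.2)
for n in('top','side'):
    im,d=env.get_image(n)
    c=proj(n,[[490,207.7,80]])[0].astype(int);print(c)
    a=im[max(c[1]-50,0):c[1]+50,c[0]-60:c[0]+60,::-1]
    cv2.imwrite(f'pics/{n}1.png',cv2.resize(a,None,fx=5,fy=5,interpolation=cv2.INTER_CUBIC))
E
```

```text
time 2.60 tcp [490.38 205.28 180.79] yaw 9.96 tilt [-0.0013 -0.0002] F [-0.19 -0.87  0.36] T [-0.007 -0.046  0.06 ] open 0.528
 -> shift [-2.4 -0.2 81.8] turn -0.24
[216 212]
[269 249]
```

View pics/side1.png

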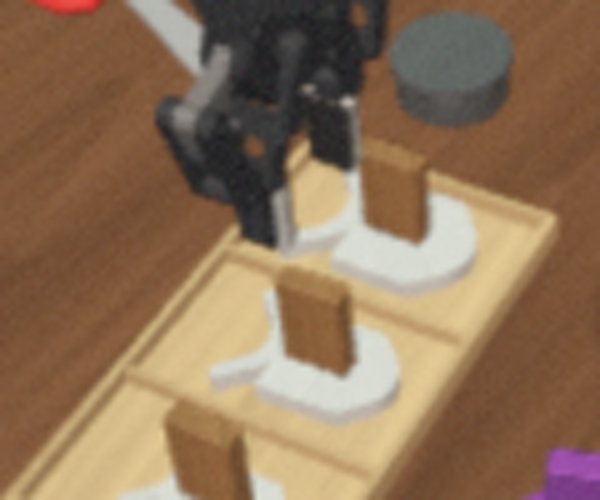

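View pics/top1.png

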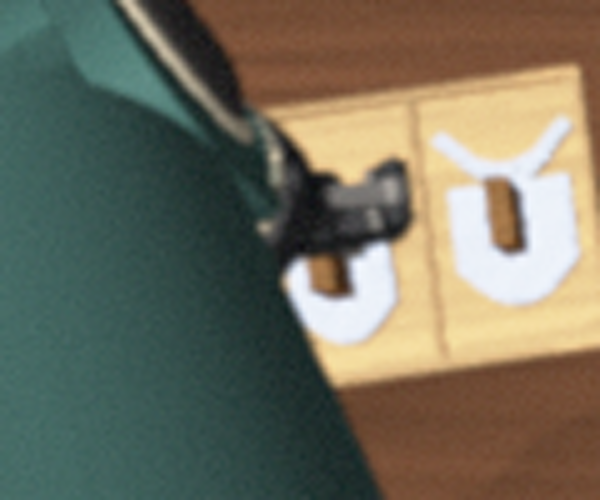

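```bash
python3 - <<'E'
from h import *
print(cast('side',[(272,255.6)],64),cast('top',[(219.3,213.5)],64),cast('top',[(216-60+330/5,212-50+275/5)],64))
rel([489,206,99],10.2)
E
```

```text
[[486.09528032 206.83876447  64.        ]] [[489.05157595 204.97034487  64.        ]] [[481.16415586 198.4612975   64.        ]]
time 2.70 tcp [490.46 205.47 181.04] yaw 9.94 tilt [-0.0008  0.0003] F [-0.5   0.03  0.04] T [-0.019 -0.015 -0.017] open 0.526
 -> shift [-0.7  1.3 82. ] turn -0.26
```

>>> {"name": "move_arm", "arguments": {
  "steps": [
    [[45, -0.7, 1.3, 45, 0], [45, -0.7, 1.3, 82, 0], [45, -0.7, 1.3, 82, 0], [45, -0.7, 1.3, 82, 0], [0, -0.7, 1.3, 82, 0], [0, -0.7, 1.3, 82, 0], [0, -0.7, 1.3, 82, 0], [0, -0.7, 1.3, 82, 0], [0, -0.7, 1.3, 82, 0], [0, -0.7, 1.3, 82, 0]]
  ],
  "force": 60
}}

```text
time: 3.95
position: [489.8, 206.3, 100.4]
tcp_rot: [[0.173, -0.985, 0.002], [-0.985, -0.173, 0.001], [-0.001, -0.002, -1.0]]
ft_force: [-1.4, -0.9, 7.7]
opening: 0.133
```

```bash
python3 - <<'E'
from h import *
rel([489,206,180],10.2)
for n in('side',):
    im,d=env.get_image(n)
    c=proj(n,[[490,207.7,80]])[0].astype(int)
    a=im[max(c[1]-50,0):c[1]+50,c[0]-60:c[0]+60,::-1]
    cv2.imwrite(f'pics/{n}2.png',cv2.resize(a,None,fx=5,fy=5,interpolation=cv2.INTER_CUBIC))
E
```

```text
time 3.95 tcp [489.85 206.29 100.42] yaw 9.94 tilt [0.0015 0.0009] F [-1.39 -0.88  7.7 ] T [-0.108  0.179 -0.005] open 0.133
 -> shift [  0.1   0.8 -79.6] turn -0.26
```

View pics/side2.png

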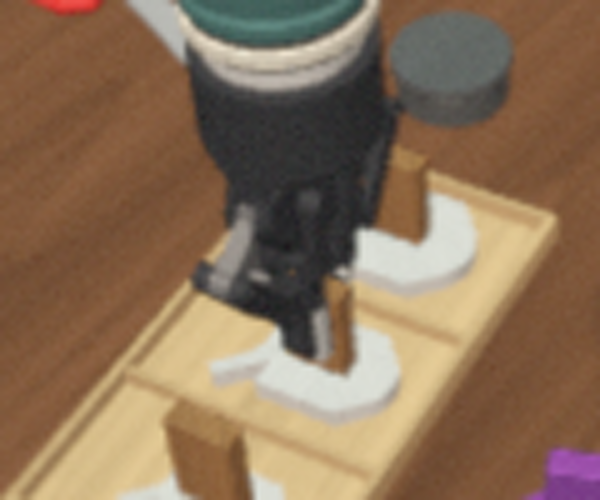

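>>> {"name": "move_arm", "arguments": {
  "steps": [
    [[0, 0, 0, -30, 0], [0, 0, 0, -80, 0], [0, 0, 0, -80, 0], [0, 0, 0, -80, 0], [0, 0, 0, -80, 0]]
  ]
}}

```text
time: 4.62
position: [488.9, 205.7, 179.2]
tcp_rot: [[0.173, -0.985, -0.001], [-0.985, -0.173, -0.0], [-0.0, 0.001, -1.0]]
ft_force: [0.6, -0.4, -2.1]
opening: 0.132
```

```bash
python3 - <<'E'
from h import *
a=np.radians(15.8);ex=np.array([np.cos(a),np.sin(a)]);o=np.array([587.1,-231.6])
p=o+ex*(-51.3-30);print(p)
rel([*p,140],15.8)
im,d=env.get_image('side');cv2.imwrite('pics/side3.png',cv2.resize(im[100:340,160:420,::-1],None,fx=3,fy=2.5*1.0))
E
```

```text
[ 508.87167713 -253.73638408]
time 4.62 tcp [488.94 205.74 179.17] yaw 9.93 tilt [-0.0008 -0.0001] F [ 0.58 -0.36 -2.13] T [-0.039 -0.038 -0.003] open 0.132
 -> shift [456.   59.6  39.2] turn -5.87
```

View pics/side3.png

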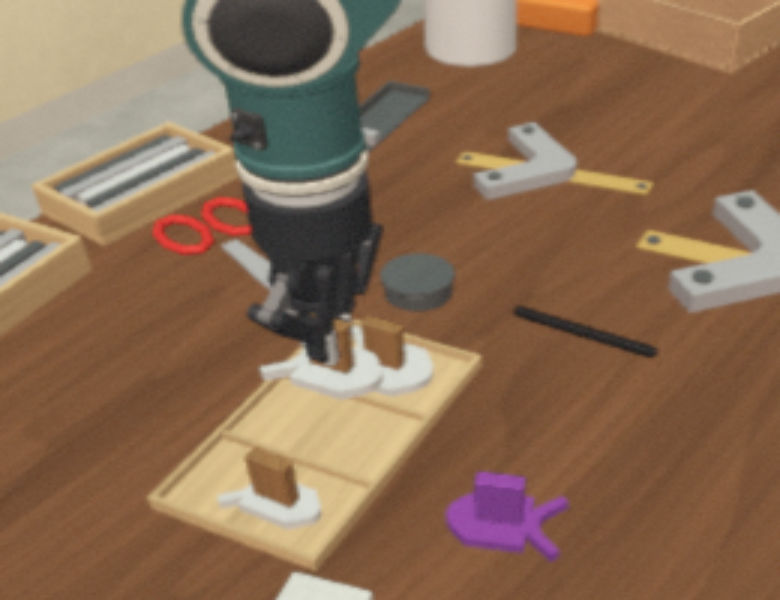

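>>> {"name": "move_arm", "arguments": {
  "steps": [
    [[0, 456, 60, 20, -5.9], [0, 456, 60, 20, -5.9], [0, 456, 60, 20, -5.9], [0, 456, 60, 20, -5.9], [0, 456, 60, 20, -5.9], [0, 456, 60, 20, -5.9], [0, 456, 60, 20, -5.9], [0, 456, 60, 39, -5.9], [0, 456, 60, 39, -5.9], [0, 456, 60, 39, -5.9], [0, 456, 60, 39, -5.9], [0, 456, 60, 39, -5.9]]
  ]
}}

```text
time: 6.18
position: [509.1, -252.5, 140.7]
tcp_rot: [[0.275, -0.961, -0.0], [-0.961, -0.275, -0.0], [0.0, 0.0, -1.0]]
ft_force: [-0.2, -0.4, -0.8]
opening: 0.136
```

```bash
cat > look.py <<'E'
import sys
from h import *
t=sys.argv[1]
for n in('top','side'):
    im,d=env.get_image(n);np.savez(f'{n}_{t}.npz',im=im,d=d)
    c=proj(n,[[570,-235,30]])[0].astype(int);x0,y0=c[0]-65,max(c[1]-50,0)
    print(n,'crop origin',x0,y0)
    cv2.imwrite(f'pics/{n}_{t}.png',cv2.resize(im[y0:y0+100,x0:x0+130,::-1],None,fx=6,fy=6,interpolation=cv2.INTER_CUBIC))
E
python3 look.py 4; python3 -c "
from h import *
rel([508.9,-253.7,100],15.8)"
```

```text
top crop origin 343 134
side crop origin 284 111
time 6.28 tcp [ 508.9  -253.03  140.54] yaw 15.91 tilt [-0.0003 -0.0002] F [ 0.6   0.3  -2.02] T [ 0.027  0.004 -0.021] open 0.134
 -> shift [ 0.6  0.2 40.5] turn 0.11
```

View pics/top_4.png

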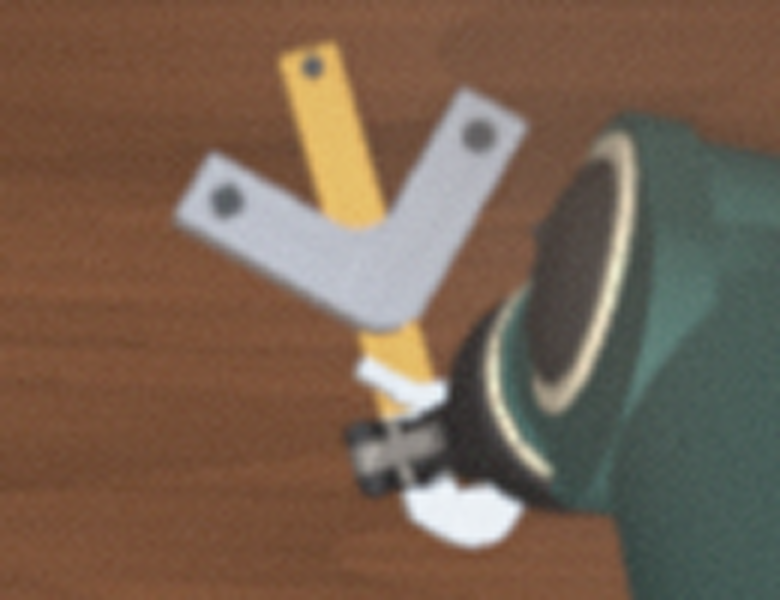

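View pics/side_4.png

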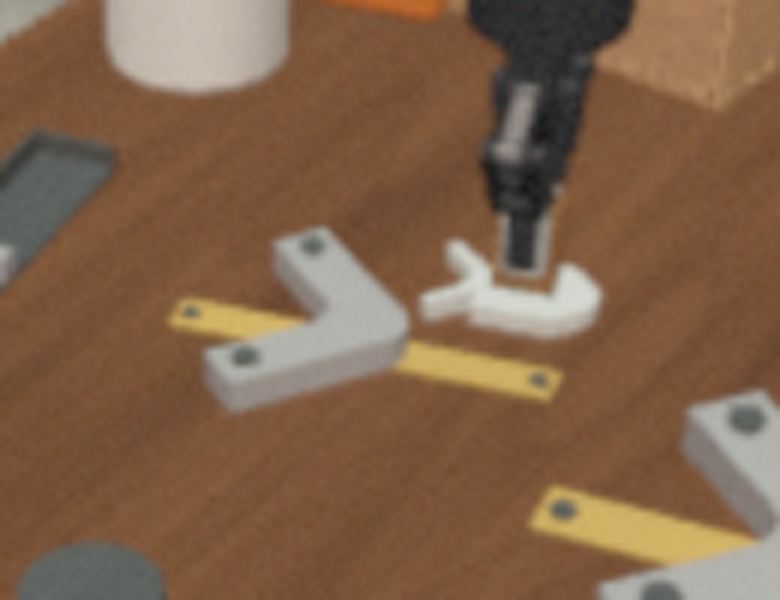

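>>> {"name": "move_arm", "arguments": {
  "steps": [
    [[0, 0.5, 0, 20, 0], [0, 0.5, 0, 39, 0], [0, 0.5, 0, 39, 0], [0, 0.5, 0, 39, 0], [0, 0.5, 0, 39, 0], [0, 0.5, 0, 39, 0]]
  ]
}}

```text
time: 7.02
position: [509.3, -253.7, 102.1]
tcp_rot: [[0.274, -0.962, 0.001], [-0.962, -0.274, -0.001], [0.001, -0.0, -1.0]]
ft_force: [-0.2, -0.0, -2.0]
opening: 0.133
```

```bash
python3 look.py 5; python3 -c "
from h import *
rel([508.9,-253.7,101],15.8)"
```

```text
top crop origin 343 134
side crop origin 284 111
time 7.12 tcp [ 509.18 -253.69  101.95] yaw 15.90 tilt [ 0.0003 -0.0006] F [-0.73 -0.51 -0.78] T [-0.02   0.041 -0.034] open 0.129
 -> shift [-0.1  0.3  0.9] turn 0.10
```

View pics/top_5.png

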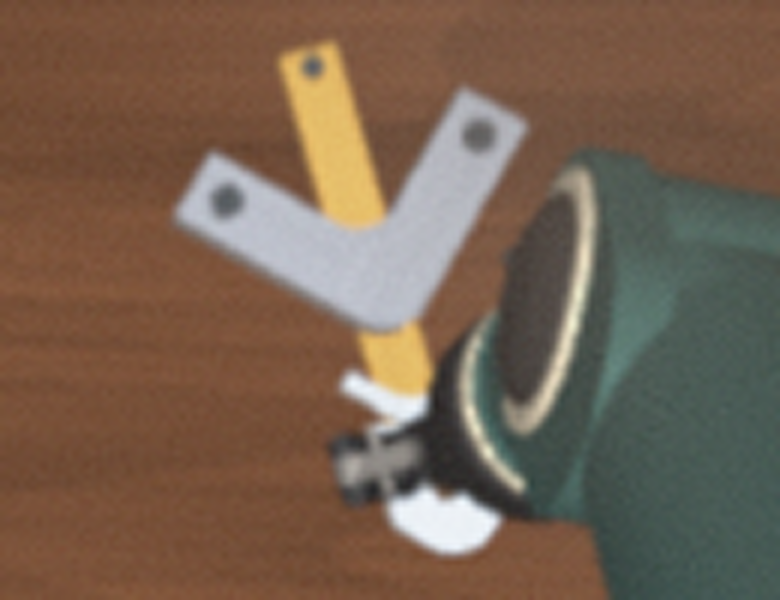

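View pics/side_5.png

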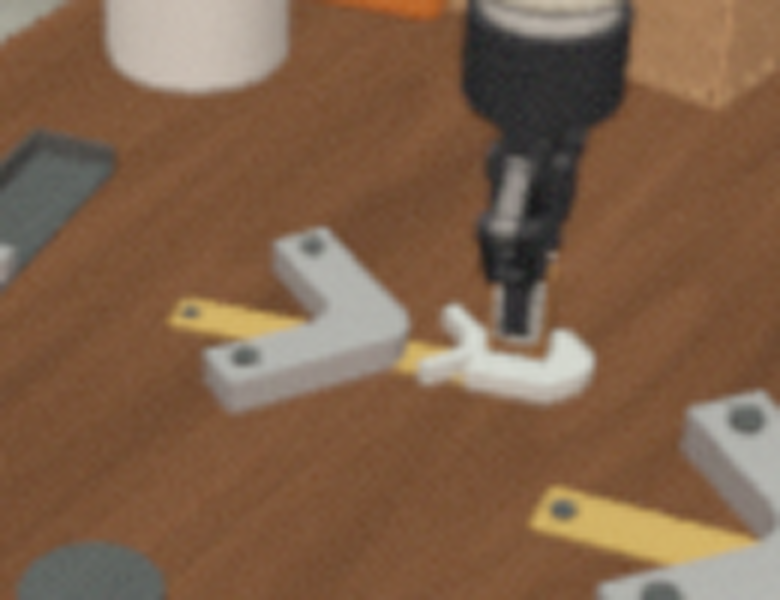

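```bash
cat > meas.py <<'E'
import sys
from h import *
a=np.radians(15.8);ex=np.array([np.cos(a),np.sin(a)]);ey=np.array([-ex[1],ex[0]]);o=np.array([587.1,-231.6])
t=sys.argv[1]; zb=float(sys.argv[2])
for n in('top','side'):
    im=np.load(f'{n}_{t}.npz')['im'];F=4
    c=proj(n,[[570,-235,30]])[0].astype(int);x0,y0=c[0]-65,max(c[1]-50,0)
    hsv=cv2.cvtColor(cv2.resize(im[y0:y0+100,x0:x0+130],None,fx=F,fy=F,interpolation=cv2.INTER_CUBIC),cv2.COLOR_RGB2HSV)
    def uv(m):
        k,l,s,ce=cv2.connectedComponentsWithStats(m.astype(np.uint8))
        ks=[i for i in range(1,k) if s[i][4]>300]
        return ks,l,s,ce
    pix=lambda m:np.c_[np.nonzero(m)[1],np.nonzero(m)[0]].astype(float)/F+[x0+.5/F-.5,y0+.5/F-.5]
    def fr(p,z): P=cast(n,p,z)[:,:2]-o;return np.c_[P@ex,P@ey]
    th=195 if n=='top' else 188
    w=(hsv[...,1]<45)&(hsv[...,2]>th)
    ks,l,s,ce=uv(w)
    for i in ks:
        p=pix(l==i);lo=fr(p,zb);hi=fr(p,zb+10)
        A=(hi[:,0]+hi[:,1]).min();A2=(lo[:,0]+lo[:,1]).min();B=(lo[:,0]-lo[:,1]).min()
        # right nose face normal (-,-): min x+y, top edge ; left (-,+): min x-y, bottom edge
        print(n,'white',s[i],'grip x %.1f y %.1f'%((A+B)/2+43.96,(A-B)/2),'center',hi.mean(0).round(1))
    g=(hsv[...,1]<60)&(hsv[...,2]>115)&(hsv[...,2]<=th)
    g=cv2.morphologyEx(g.astype(np.uint8),cv2.MORPH_OPEN,np.ones((9,9)))
    ks,l,s,ce=uv(g)
    for i in ks:
        p=pix(l==i);lo=fr(p,1);hi=fr(p,18)
        if abs(hi[:,0].mean()-20)>15 or abs(hi[:,1].mean())>10 : continue
        A=(hi[:,0]+hi[:,1]).min();B=(lo[:,0]-lo[:,1]).min()
        print(n,'L',s[i],'sharp x %.1f y %.1f -> centre x %.1f'%((A+B)/2,(A-B)/2,(A+B)/2+25.46))
E
python3 meas.py 5 5
```

```text
top white [ 123  108  179  106 6852] grip x 18.1 y -1.4 center [14.1 18.7]
top white [373 173  20  75 386] grip x -11.2 y -60.7 center [-34.7 -71.3]
top white [230 250  53  36 775] grip x -22.9 y 8.3 center [-50.7  12.3]
top white [ 261  327   70   41 1890] grip x -79.1 y -2.6 center [-103.3    3.7]
side white [  82    0   81   58 4281] grip x 164.6 y -260.2 center [ 187.3 -252.1]
side white [ 281  205  113   56 2349] grip x -74.6 y -6.1 center [-81.1   8.3]
```

>>> {"name": "move_arm", "arguments": {
  "steps": [
    [[0, 0, -8, 1, 0.1], [0, 0, -16, 1, 0.1], [0, 0, -20, 1, 0.1], [0, 0, -22, 1, 0.1], [0, 0, -22, 1, 0.1], [0, 0, -22, 1, 0.1]]
  ]
}}

```text
time: 7.88
position: [530.1, -247.8, 100.9]
tcp_rot: [[0.272, -0.962, 0.0], [-0.962, -0.272, -0.001], [0.001, 0.0, -1.0]]
ft_force: [0.1, -0.1, -1.4]
opening: 0.135
```

```bash
python3 look.py 6; python3 -c "
from h import *
rel([508.9,-253.7,101],15.8)"
```

```text
top crop origin 343 134
side crop origin 284 111
time 7.97 tcp [ 530.14 -247.77  100.95] yaw 15.79 tilt [ 0.0001 -0.0007] F [ 0.21  0.84 -1.67] T [0.038 0.041 0.004] open 0.131
 -> shift [-0.1 22.  -0. ] turn -0.01
```

View pics/top_6.png

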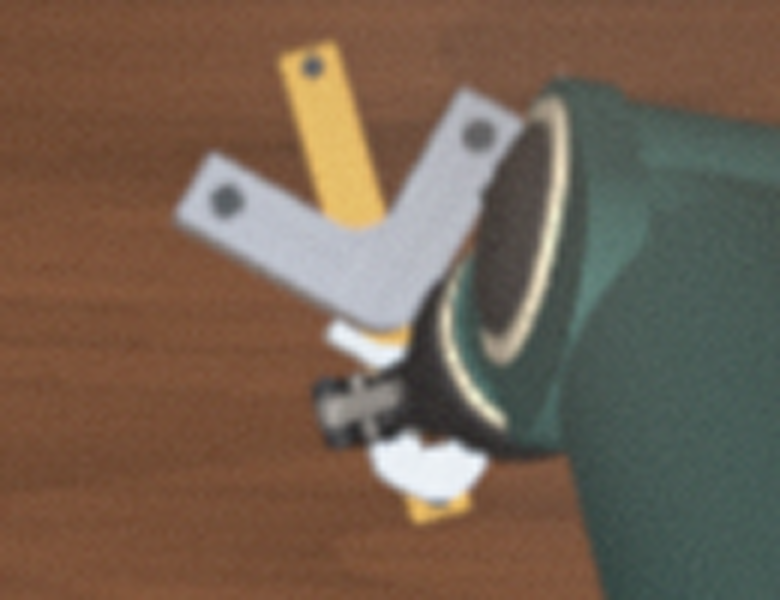

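View pics/side_6.png

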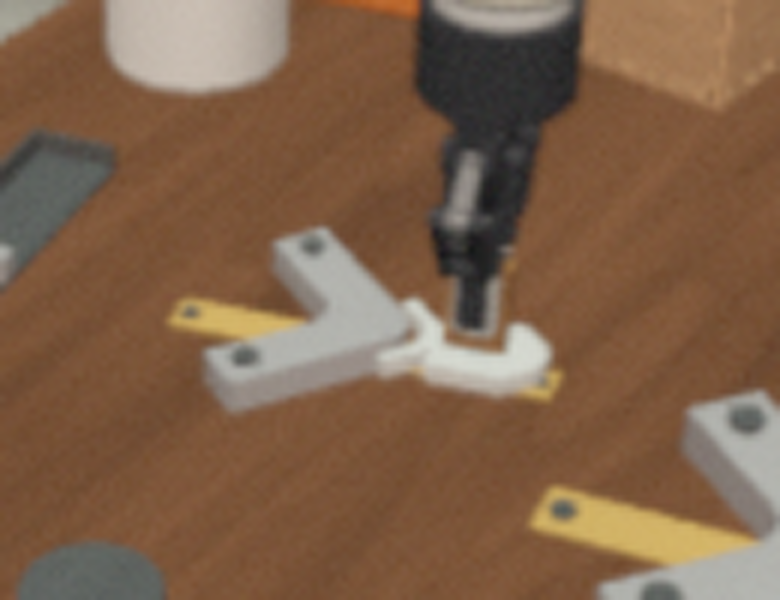

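>>> {"name": "move_arm", "arguments": {
  "steps": [
    [[0, 0, -1.5, 0, 0], [0, 0, -3, 0, 0], [0, 0, -4, 0, 0], [0, 0, -4, 0, 0]]
  ]
}}

```text
time: 8.48
position: [534.1, -246.6, 101.0]
tcp_rot: [[0.272, -0.962, 0.0], [-0.962, -0.272, -0.001], [0.001, -0.0, -1.0]]
ft_force: [-0.4, -0.1, -2.1]
opening: 0.131
```

>>> {"name": "move_arm", "arguments": {
  "steps": [
    [[0, 0, -1, 0, 0], [0, 0, -2, 0, 0], [0, 0, -2, 0, 0]]
  ]
}}

```text
time: 8.85
position: [536.0, -246.0, 100.9]
tcp_rot: [[0.272, -0.962, 0.0], [-0.962, -0.272, -0.001], [0.001, 0.0, -1.0]]
ft_force: [0.1, -0.2, -1.2]
opening: 0.135
```

>>> {"name": "move_arm", "arguments": {
  "steps": [
    [[0, 0, -1, 0, 0], [0, 0, -1.5, 0, 0], [0, 0, -1.5, 0, 0]]
  ]
}}

```text
time: 9.22
position: [536.6, -245.6, 100.6]
tcp_rot: [[0.272, -0.962, -0.002], [-0.962, -0.272, -0.0], [-0.0, 0.002, -1.0]]
ft_force: [-3.9, -0.4, -0.4]
opening: 0.133
```

>>> {"name": "move_arm", "arguments": {
  "steps": [
    [[0, 0, -0.5, 0, 0], [0, 0, -1, 0, 0], [0, 0, -1, 0, 0]]
  ]
}}

```text
time: 9.6
position: [536.9, -245.3, 100.4]
tcp_rot: [[0.272, -0.962, -0.004], [-0.962, -0.272, -0.0], [-0.001, 0.004, -1.0]]
ft_force: [-5.5, 0.6, 0.1]
opening: 0.131
```

>>> {"name": "move_arm", "arguments": {
  "steps": [
    [[0, -0.4, 0, -0.3, 0], [0, -0.7, -0.3, -0.5, 0], [0, -0.7, -0.3, -0.5, 0], [0, -0.7, -0.3, -0.5, 0]]
  ]
}}

```text
time: 10.1
position: [537.2, -244.5, 100.8]
tcp_rot: [[0.272, -0.962, -0.003], [-0.962, -0.272, -0.0], [-0.001, 0.003, -1.0]]
ft_force: [-1.8, 1.1, -3.0]
opening: 0.134
```

```bash
cat > st.py <<'E'
from h import *
a=np.radians(15.8);F=env.read_state()
f=F['ft_force'];p=F['position'][:2]-[587.1,-231.6]
print('Fs',f[0]*np.cos(a)+f[1]*np.sin(a),-f[0]*np.sin(a)+f[1]*np.cos(a),'pos',p[0]*np.cos(a)+p[1]*np.sin(a),-p[0]*np.sin(a)+p[1]*np.cos(a))
rel([530,-247,101],15.8)
E
python3 st.py
```

```text
Fs -1.4142316527647265 1.5015808470045193 pos -51.49593511542085 1.1340642404471026
time 10.10 tcp [ 537.24 -244.53  100.85] yaw 15.80 tilt [-0.0032 -0.0001] F [-1.77  1.06 -3.03] T [-0.084  0.439  0.04 ] open 0.134
 -> shift [ 0.4  7.6 -0.1] turn -0.00
```

>>> {"name": "move_arm", "arguments": {
  "steps": [
    [[0, -0.6, -0.3, 0, 0], [0, -1, -0.6, 0, 0], [0, -1, -0.6, 0, 0], [0, -1, -0.6, 0, 0]]
  ]
}}

```text
time: 10.6
position: [537.3, -244.2, 100.9]
tcp_rot: [[0.272, -0.962, -0.003], [-0.962, -0.272, -0.001], [0.0, 0.004, -1.0]]
ft_force: [-3.7, -2.8, -2.7]
opening: 0.135
```

```bash
python3 st.py
```

```text
Fs -4.30822540758116 -1.652048639331963 pos -51.390441143861885 1.4146473545352407
time 10.60 tcp [ 537.27 -244.23  100.89] yaw 15.75 tilt [-0.0034 -0.001 ] F [-3.7  -2.76 -2.72] T [-0.884  0.873 -0.026] open 0.135
 -> shift [ 0.7  7.7 -0.1] turn -0.05
```

>>> {"name": "move_arm", "arguments": {
  "steps": [
    [[0, 0, -0.6, 0, 0], [0, 0, -1.2, 0, 0], [0, 0, -1.2, 0, 0], [0, 0, -1.2, 0, 0]]
  ]
}}

```text
time: 11.1
position: [537.4, -244.3, 100.9]
tcp_rot: [[0.271, -0.963, -0.006], [-0.963, -0.271, -0.001], [-0.0, 0.006, -1.0]]
ft_force: [-6.5, -2.7, 0.5]
opening: 0.134
```

```bash
python3 st.py
```

```text
Fs -7.029939624783083 -0.846427694128026 pos -51.23430282707905 1.30731335283612
time 11.10 tcp [ 537.45 -244.29  100.93] yaw 15.72 tilt [-0.0057 -0.0012] F [-6.53 -2.73  0.55] T [-5.360e-01  1.393e+00 -1.000e-03] open 0.134
 -> shift [ 0.6  7.9 -0. ] turn -0.08
```

>>> {"name": "move_arm", "arguments": {
  "steps": [
    [[0, 0, -1.3, 0, 0], [0, 0, -1.3, 0, 0], [0, 0, -1.3, 0, 0], [0, 0, -1.3, 0, 0], [0, 0, -1.3, 0, 0], [0, 0, -1.3, 0, 0], [0, 0, -1.3, 0, 0], [0, 0, -1.3, 0, 0], [0, 0, -1.3, 0, 0], [0, 0, -1.3, 0, 0]]
  ]
}}

```text
time: 12.35
position: [537.7, -244.2, 101.0]
tcp_rot: [[0.271, -0.963, -0.008], [-0.963, -0.271, -0.001], [-0.001, 0.008, -1.0]]
ft_force: [-6.1, -1.8, 1.6]
opening: 0.13
```

```bash
python3 st.py;python3 look.py 7
```

```text
Fs -6.3504313428749 -0.09106305914212398 pos -50.976386240786546 1.2993868391986378
time 12.35 tcp [ 537.7  -244.23  101.02] yaw 15.70 tilt [-0.008  -0.0014] F [-6.09 -1.82  1.55] T [-0.571  1.446  0.058] open 0.130
 -> shift [0.6 8.2 0.1] turn -0.10
top crop origin 343 134
side crop origin 284 111
```

View pics/top_7.png

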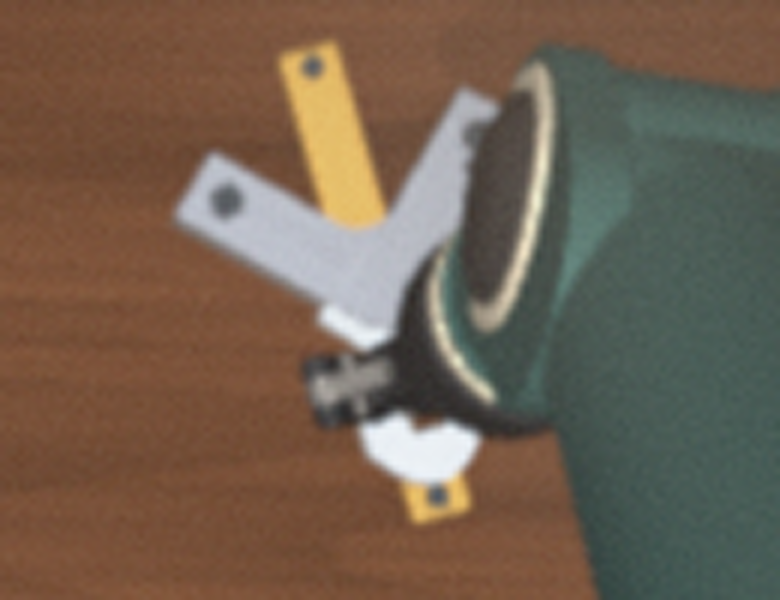

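View pics/side_7.png

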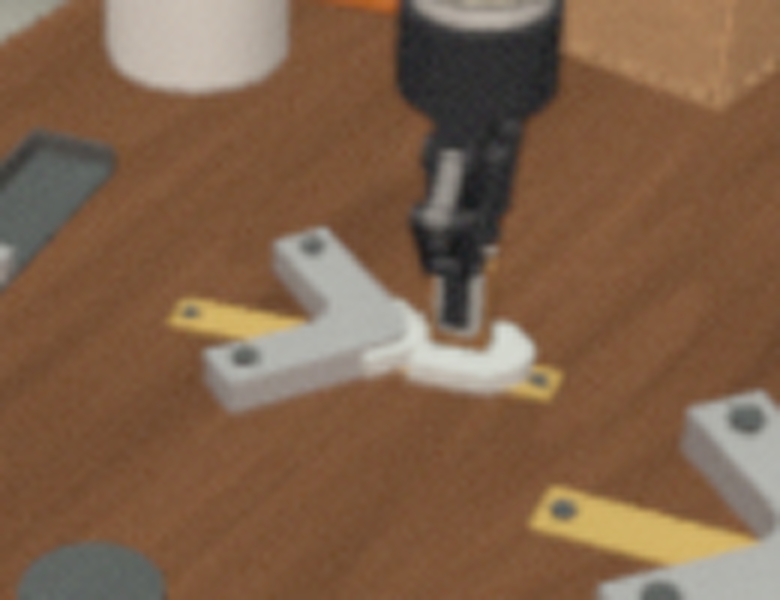

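>>> {"name": "move_arm", "arguments": {
  "steps": [
    [[0, 0, 4, 0, 0.1], [0, 0, 8, 0, 0.1], [0, 0, 8, -30, 0.1], [0, 0, 8, -50, 0.1], [0, 0, -30, -50, 0.1], [0, 0, -70, -50, 0.1], [0, 0, -110, -50, 0.1], [0, 0, -121, -50, 0.1], [0, 0, -121, -50, 0.1], [0, 0, -121, -50, 0.1], [0, 0, -121, -50, 0.1]]
  ],
  "force": 90
}}

```text
time: 13.82
position: [653.6, -212.4, 150.1]
tcp_rot: [[0.268, -0.963, -0.009], [-0.964, -0.268, -0.002], [-0.001, 0.009, -1.0]]
ft_force: [-0.2, -0.3, -1.8]
opening: 0.128
```

```bash
cat >> st.py <<'E'
import sys
if len(sys.argv)>2:
    x,y,z=map(float,sys.argv[1:4]);rel([587.1+x*np.cos(a)-y*np.sin(a),-231.6+x*np.sin(a)+y*np.cos(a),z],15.8)
E
python3 st.py 70 1.3 101;python3 look.py 8
```

```text
Fs -0.26208516586527814 -0.24373389373294252 pos 69.18414831308345 0.35903244776447707
time 13.82 tcp [ 653.57 -212.42  150.14] yaw 15.52 tilt [-0.0087 -0.0018] F [-0.19 -0.31 -1.81] T [-0.037  0.008 -0.019] open 0.128
 -> shift [  0.3 127.9  50.3] turn -0.28
time 13.82 tcp [ 653.57 -212.42  150.14] yaw 15.52 tilt [-0.0087 -0.0018] F [-0.19 -0.31 -1.81] T [-0.037  0.008 -0.019] open 0.128
 -> shift [-0.9 -1.2 49.1] turn -0.28
top crop origin 343 134
side crop origin 284 111
```

View pics/side_8.png

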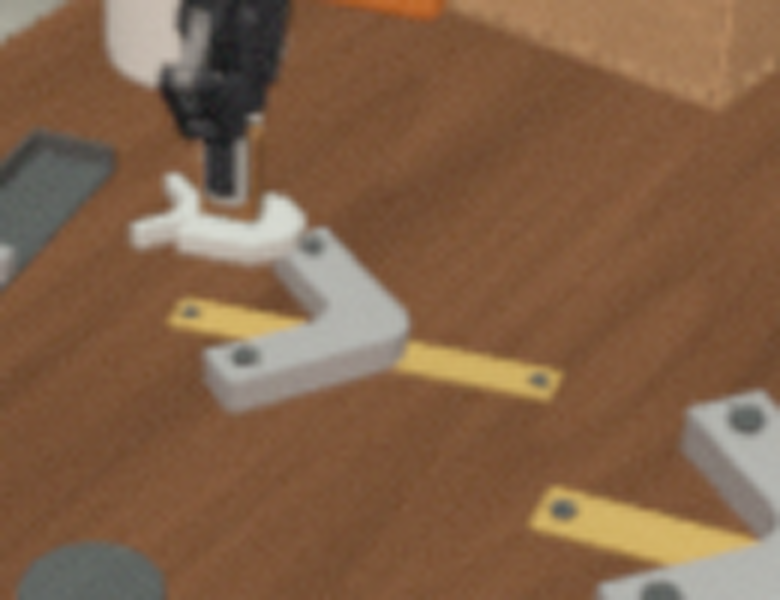

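View pics/top_8.png

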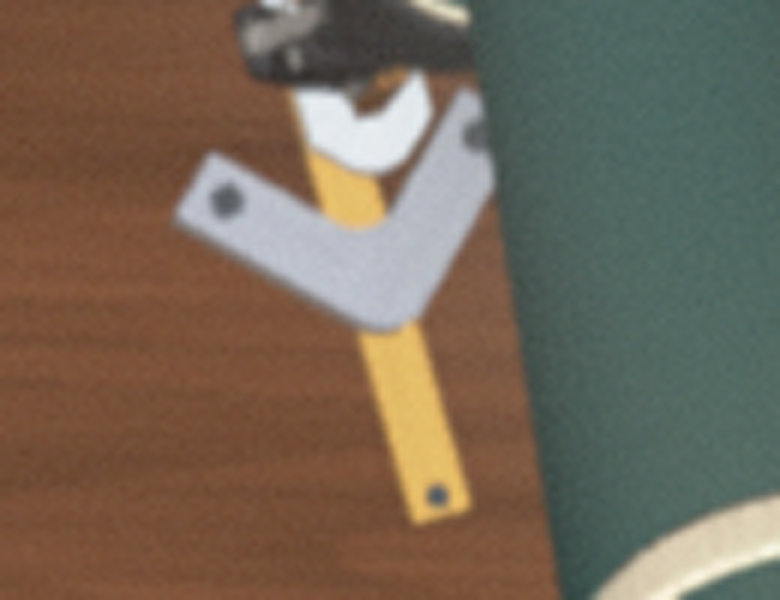

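>>> {"name": "move_arm", "arguments": {
  "steps": [
    [[0, -0.9, -1.2, 20, -0.3], [0, -0.9, -1.2, 40, -0.3], [0, -0.9, -1.2, 49, -0.3], [0, -0.9, -1.2, 49, -0.3], [0, -0.9, -1.2, 49, -0.3]]
  ]
}}

```text
time: 14.55
position: [654.9, -211.0, 101.5]
tcp_rot: [[0.273, -0.962, -0.007], [-0.962, -0.273, -0.002], [-0.0, 0.008, -1.0]]
ft_force: [-0.4, 0.2, -1.2]
opening: 0.126
```

```bash
python3 st.py 60 1.3 101;python3 look.py 9
```

```text
Fs -0.32184166551721777 0.30614801044234263 pos 70.81396643759834 1.3423782822556483
time 14.55 tcp [ 654.87 -211.03  101.51] yaw 15.85 tilt [-0.0075 -0.0018] F [-0.39  0.21 -1.2 ] T [-0.011  0.021 -0.023] open 0.126
 -> shift [  0.5 129.9   1.5] turn 0.05
time 14.55 tcp [ 654.87 -211.03  101.51] yaw 15.85 tilt [-0.0075 -0.0018] F [-0.39  0.21 -1.2 ] T [-0.011  0.021 -0.023] open 0.126
 -> shift [ 0.  10.8  0.6] turn 0.05
top crop origin 343 134
side crop origin 284 111
```

View pics/side_9.png

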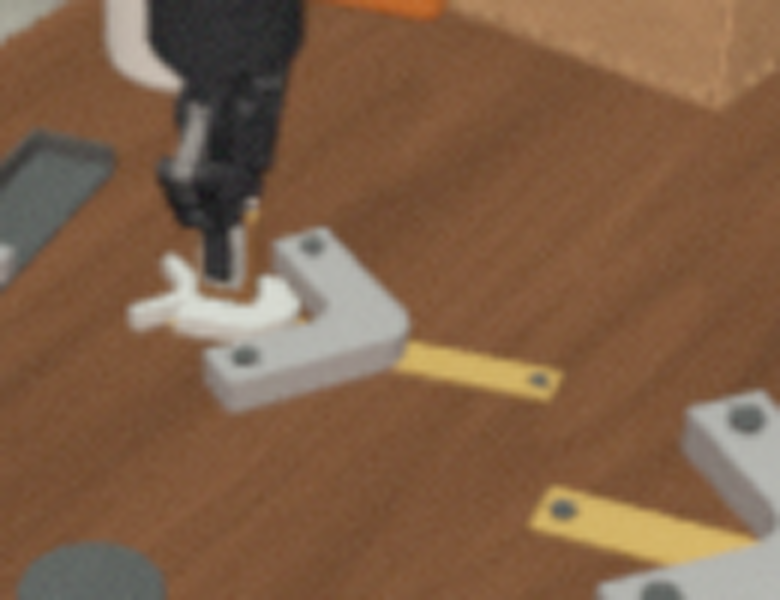

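Leaf is down inside the fillet's opening, clear of both legs. Now approach (tool +y), expected home near strip x 55.4.

>>> {"name": "move_arm", "arguments": {
  "steps": [
    [[0, 0, 5, 0.5, 0], [0, 0, 10, 0.5, 0], [0, 0, 12, 0.5, 0], [0, 0, 12.5, 0.5, 0], [0, 0, 12.5, 0.5, 0]]
  ]
}}

```text
time: 15.28
position: [643.0, -214.5, 101.6]
tcp_rot: [[0.273, -0.962, -0.007], [-0.962, -0.273, -0.002], [0.0, 0.007, -1.0]]
ft_force: [-0.1, -0.4, -1.1]
opening: 0.128
```

```bash
python3 st.py 55 1.3 101
```

```text
Fs -0.1931876328203329 -0.3420930710272834 pos 58.45656185632282 1.2250944760010896
time 15.28 tcp [ 643.01 -214.5   101.61] yaw 15.84 tilt [-0.0067 -0.002 ] F [-0.09 -0.38 -1.08] T [ 0.019 -0.007  0.016] open 0.128
 -> shift [  0.4 117.6   1.4] turn 0.04
time 15.28 tcp [ 643.01 -214.5   101.61] yaw 15.84 tilt [-0.0067 -0.002 ] F [-0.09 -0.38 -1.08] T [ 0.019 -0.007  0.016] open 0.128
 -> shift [-0.1  3.5  0.6] turn 0.04
```

>>> {"name": "move_arm", "arguments": {
  "steps": [
    [[0, 0, 1, 0.5, 0], [0, 0, 2, 0.5, 0], [0, 0, 2.5, 0.5, 0], [0, 0, 2.5, 0.5, 0]]
  ]
}}

```text
time: 15.78
position: [640.6, -215.3, 101.2]
tcp_rot: [[0.273, -0.962, -0.007], [-0.962, -0.273, -0.002], [0.0, 0.007, -1.0]]
ft_force: [-0.5, 0.9, -1.4]
opening: 0.125
```

>>> {"name": "move_arm", "arguments": {
  "steps": [
    [[0, 0, 0.5, 0, 0], [0, 0, 1, 0, 0], [0, 0, 1, 0, 0]]
  ]
}}

```text
time: 16.15
position: [639.8, -215.3, 101.3]
tcp_rot: [[0.273, -0.962, -0.006], [-0.962, -0.273, -0.002], [0.0, 0.006, -1.0]]
ft_force: [0.5, 0.6, -1.5]
opening: 0.127
```

```bash
python3 st.py 55 1.3 101
```

```text
Fs 0.6774540372207876 0.4595395849676266 pos 55.1839643219233 1.3324281153321422
time 16.15 tcp [ 639.84 -215.29  101.25] yaw 15.85 tilt [-0.0062 -0.0018] F [ 0.53  0.63 -1.49] T [ 0.134 -0.174  0.001] open 0.127
 -> shift [  0.5 114.3   1. ] turn 0.05
time 16.15 tcp [ 639.84 -215.29  101.25] yaw 15.85 tilt [-0.0062 -0.0018] F [ 0.53  0.63 -1.49] T [ 0.134 -0.174  0.001] open 0.127
 -> shift [0.  0.2 0.3] turn 0.05
```

>>> {"name": "move_arm", "arguments": {
  "steps": [
    [[0, 0, 0.5, 0, 0], [0, 0, 1.1, 0, 0], [0, 0, 1.1, 0, 0], [0, 0, 1.1, 0, 0]]
  ]
}}

```text
time: 16.65
position: [639.5, -215.3, 101.4]
tcp_rot: [[0.273, -0.962, -0.004], [-0.962, -0.273, -0.002], [0.0, 0.005, -1.0]]
ft_force: [4.7, 0.3, -4.3]
opening: 0.128
```

```bash
python3 st.py 55 1.3 101
```

```text
Fs 4.648035934092103 -0.9566349126201088 pos 54.85176877217474 1.3821775432772387
time 16.65 tcp [ 639.5  -215.33  101.4 ] yaw 15.87 tilt [-0.0044 -0.0017] F [ 4.73  0.35 -4.25] T [ 0.283 -1.191 -0.033] open 0.128
 -> shift [  0.5 114.    0.9] turn 0.07
time 16.65 tcp [ 639.5  -215.33  101.4 ] yaw 15.87 tilt [-0.0044 -0.0017] F [ 4.73  0.35 -4.25] T [ 0.283 -1.191 -0.033] open 0.128
 -> shift [ 0.1 -0.2  0.4] turn 0.07
```

>>> {"name": "move_arm", "arguments": {
  "steps": [
    [[0, 0.1, 1, 0.2, 0], [0, 0.1, 1.5, 0.2, 0], [0, 0.1, 1.5, 0.2, 0], [0, 0.1, 1.5, 0.2, 0], [0, 0.1, 1.5, 0.2, 0]]
  ]
}}

```text
time: 17.27
position: [639.2, -215.4, 101.5]
tcp_rot: [[0.274, -0.962, -0.002], [-0.962, -0.274, -0.001], [0.001, 0.002, -1.0]]
ft_force: [5.2, 1.5, -4.0]
opening: 0.13
```

```bash
python3 st.py 55 1.3 101
```

```text
Fs 5.386367426541195 0.05325815083936658 pos 54.52909961450996 1.4356694305951567
time 17.27 tcp [ 639.18 -215.37  101.52] yaw 15.88 tilt [-0.0016 -0.0013] F [ 5.17  1.52 -4.02] T [ 0.357 -1.525 -0.022] open 0.130
 -> shift [  0.5 113.7   0.7] turn 0.08
time 17.27 tcp [ 639.18 -215.37  101.52] yaw 15.88 tilt [-0.0016 -0.0013] F [ 5.17  1.52 -4.02] T [ 0.357 -1.525 -0.022] open 0.130
 -> shift [ 0.1 -0.5  0.5] turn 0.08
```

Balanced (Fy ≈ 0). Hold a bit firmer.

>>> {"name": "move_arm", "arguments": {
  "steps": [
    [[0, 0, 1.8, 0.3, 0], [0, 0, 1.8, 0.3, 0], [0, 0, 1.8, 0.3, 0], [0, 0, 1.8, 0.3, 0], [0, 0, 1.8, 0.3, 0], [0, 0, 1.8, 0.3, 0], [0, 0, 1.8, 0.3, 0], [0, 0, 1.8, 0.3, 0], [0, 0, 1.8, 0.3, 0], [0, 0, 1.8, 0.3, 0]]
  ]
}}

```text
time: 18.52
position: [638.8, -215.4, 101.6]
tcp_rot: [[0.274, -0.962, 0.002], [-0.962, -0.274, -0.001], [0.002, -0.002, -1.0]]
ft_force: [6.1, 1.0, -4.8]
opening: 0.123
```

```bash
python3 st.py 55 1.3 101; python3 look.py 10
```

```text
Fs 6.136827859353106 -0.7006059638087386 pos 54.19849138910299 1.5021909888160483
time 18.52 tcp [ 638.84 -215.4   101.65] yaw 15.91 tilt [ 0.0019 -0.001 ] F [ 6.1  1.  -4.8] T [ 0.309 -1.719 -0.058] open 0.123
 -> shift [  0.6 113.3   0.5] turn 0.11
time 18.52 tcp [ 638.84 -215.4   101.65] yaw 15.91 tilt [ 0.0019 -0.001 ] F [ 6.1  1.  -4.8] T [ 0.309 -1.719 -0.058] open 0.123
 -> shift [ 0.2 -0.8  0.6] turn 0.11
top crop origin 343 134
side crop origin 284 111
```

View pics/top_10.png

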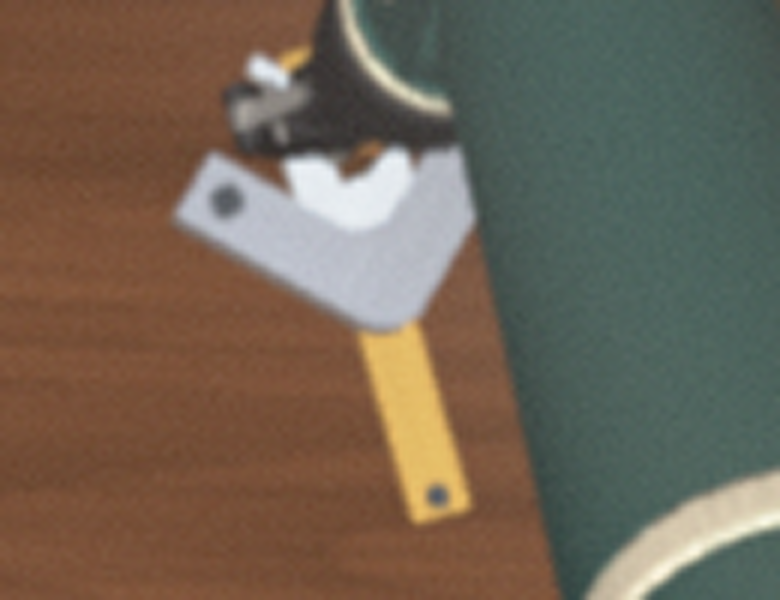

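View pics/side_10.png

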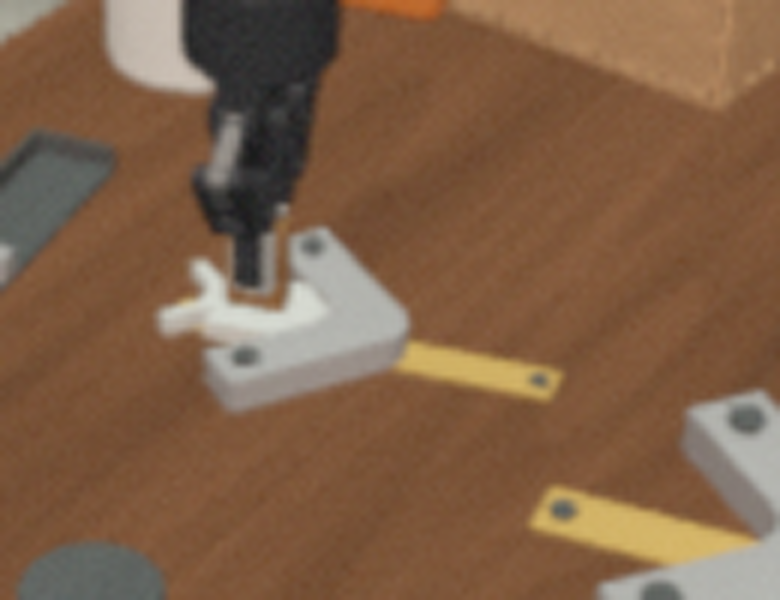

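>>> {"name": "move_arm", "arguments": {
  "steps": [
    [[0, 0, -5, 0, 0], [0, 0, -12, 0, 0], [0, 0, -12, -30, 0], [0, 0, -12, -80, 0], [0, 0, -12, -80, 0], [0, 0, -12, -80, 0]]
  ]
}}

```text
time: 19.38
position: [649.6, -212.2, 181.3]
tcp_rot: [[0.274, -0.962, 0.0], [-0.962, -0.274, -0.001], [0.001, -0.0, -1.0]]
ft_force: [-0.4, -0.1, -2.0]
opening: 0.13
```

```bash
python3 -c "
from h import *
rel([489.8,206.3,180],9.94)"
```

```text
time 19.38 tcp [ 649.63 -212.17  181.32] yaw 15.89 tilt [ 0.0005 -0.0013] F [-0.41 -0.09 -2.02] T [-0.063  0.041 -0.02 ] open 0.130
 -> shift [-446.2   39.1    0.7] turn 5.95
```

>>> {"name": "move_arm", "arguments": {
  "steps": [
    [[0, -446, 39, 0, 6], [0, -446, 39, 0, 6], [0, -446, 39, 0, 6], [0, -446, 39, 0, 6], [0, -446, 39, 0, 6], [0, -446, 39, 0, 6], [0, -446, 39, 0, 6], [0, -446, 39, 0, 6], [0, -446, 39, 0, 6], [0, -446, 39, 0, 6], [0, -446, 39, 0, 6]]
  ]
}}

```text
time: 20.75
position: [490.6, 204.2, 180.4]
tcp_rot: [[0.169, -0.986, -0.0], [-0.986, -0.169, -0.002], [0.002, 0.0, -1.0]]
ft_force: [0.3, -0.6, -1.6]
opening: 0.13
```

```bash
python3 -c "
from h import *
rel([489.8,206.3,102],9.94)
im,d=env.get_image('side');cv2.imwrite('pics/side11.png',cv2.resize(im[150:340,190:350,::-1],None,fx=4,fy=3))
"
```

```text
time 20.75 tcp [490.63 204.2  180.36] yaw 9.71 tilt [-0.     -0.0022] F [ 0.3  -0.56 -1.55] T [-0.015  0.007  0.018] open 0.130
 -> shift [-2.4  0.4 78.4] turn -0.23
```

View pics/side11.png

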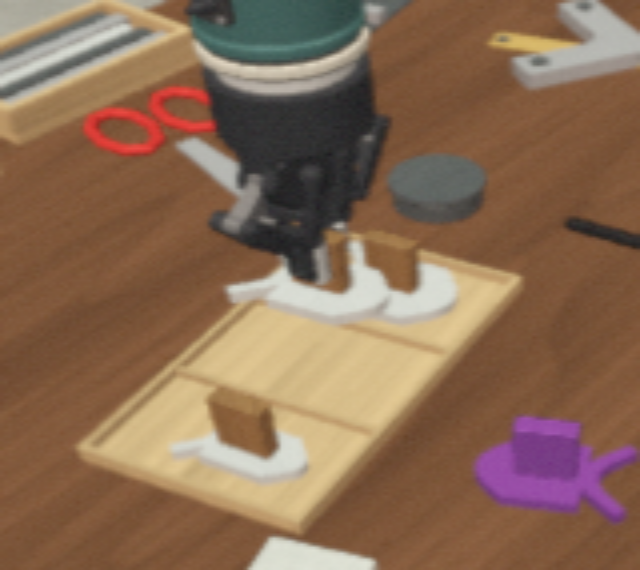

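Over its own (middle) compartment; lower.

>>> {"name": "move_arm", "arguments": {
  "steps": [
    [[0, -2.4, 0.4, 30, -0.2], [0, -2.4, 0.4, 60, -0.2], [0, -2.4, 0.4, 75, -0.2], [0, -2.4, 0.4, 78, -0.2], [0, -2.4, 0.4, 79, -0.2], [0, -2.4, 0.4, 79, -0.2]]
  ]
}}

```text
time: 21.55
position: [490.3, 206.9, 102.4]
tcp_rot: [[0.172, -0.985, 0.002], [-0.985, -0.172, -0.001], [0.002, -0.001, -1.0]]
ft_force: [-0.3, 0.5, -2.3]
opening: 0.13
```

```bash
python3 -c "
from h import *
rel([489.8,206.3,101],9.94)
"
```

```text
time 21.55 tcp [490.34 206.88 102.36] yaw 9.93 tilt [ 0.0017 -0.0012] F [-0.28  0.47 -2.26] T [ 0.023  0.041 -0.017] open 0.130
 -> shift [0.5 0.6 1.4] turn -0.01
```

>>> {"name": "move_arm", "arguments": {
  "steps": [
    [[0, 0.3, 0.5, 1, 0], [0, 0.3, 0.5, 2, 0], [0, 0.3, 0.5, 2.5, 0], [0, 0.3, 0.5, 2.5, 0]]
  ],
  "force": 30
}}

```text
time: 22.05
position: [490.1, 206.5, 100.5]
tcp_rot: [[0.172, -0.985, 0.002], [-0.985, -0.172, -0.001], [0.002, -0.002, -1.0]]
ft_force: [-1.6, -1.5, 4.8]
opening: 0.13
```

>>> {"name": "move_arm", "arguments": {
  "steps": [
    [[40, 0, 0, 0, 0], [40, 0, 0, 0, 0], [40, 0, 0, 0, 0], [40, 0, 0, 0, 0], [40, 0, 0, -20, 0], [40, 0, 0, -70, 0], [40, 0, 0, -120, 0], [40, 0, 0, -120, 0]]
  ]
}}

```text
time: 23.05
position: [491.8, 207.7, 224.4]
tcp_rot: [[0.172, -0.985, 0.01], [-0.985, -0.172, 0.002], [0.0, -0.01, -1.0]]
ft_force: [0.4, 0.1, -0.9]
opening: 0.469
```

>>> {"name": "move_arm", "arguments": {
  "steps": [
    [[60, 250, 0, -60, 0], [60, 300, 0, -60, 0], [60, 300, 0, -60, 0], [60, 300, 0, -60, 0], [60, 300, 0, -60, 0], [60, 300, 0, -60, 0], [60, 300, 0, -60, 0], [60, 300, 0, -60, 0]]
  ]
}}

```text
time: 24.05
position: [542.5, -86.1, 283.8]
tcp_rot: [[0.175, -0.985, 0.009], [-0.985, -0.175, 0.002], [-0.001, -0.009, -1.0]]
ft_force: [0.2, 0.3, 0.1]
opening: 0.704
```

```bash
python3 -c "
from h import *
rel([489.8,206.3,101],9.94)
for n in ('top','side'):
    im,d=env.get_image(n);cv2.imwrite(f'pics/{n}12.png',im[:,:,::-1])
    o=np.load(f'{n}0.npz')['im'];
    if n=='top':
        A=np.hstack([x[165:250,160:290,::-1] for x in (o,im)]);cv2.imwrite('pics/cmp.png',cv2.resize(A,None,fx=3,fy=3,interpolation=cv2.INTER_CUBIC))
"
```

```text
time 24.05 tcp [542.49 -86.09 283.8 ] yaw 10.08 tilt [0.0086 0.0023] F [0.21 0.27 0.09] T [-0.016 -0.043  0.033] open 0.704
 -> shift [-297.     2.3  183. ] turn 0.14
```

View pics/cmp.png

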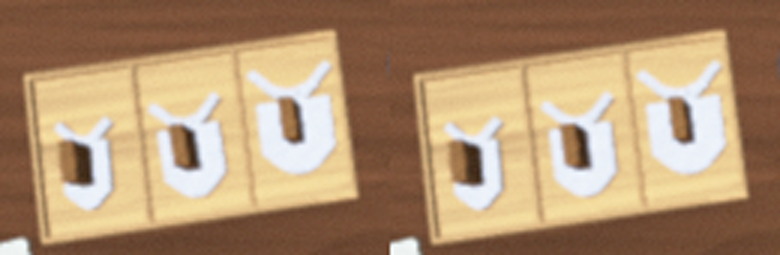

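View pics/side12.png

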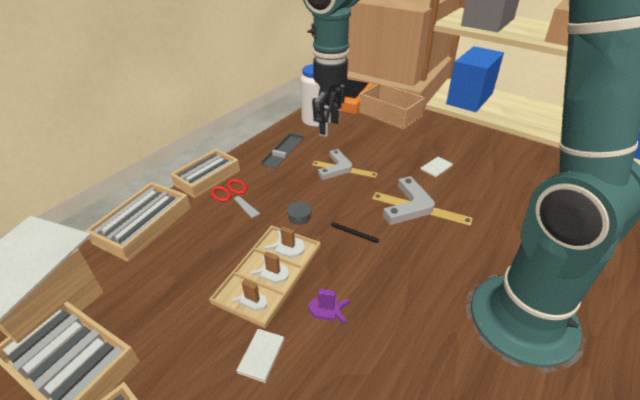

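Everything is back: before/after views of the tray match, with the leaf within about 1–2 px of where it lay, and the tin, marker and scissors are unmoved.

```bash
python3 -c "
from cell import env
print(env.job_done())"
```

```text
the job is handed in; nothing more can be done
None
```

I handed the job in at about 24 s. The middle leaf was pressed home on both ends of the smaller frame corner and laid back in its own compartment. No verdict was reported.

- **Which things:** I used the leaf in the centre compartment (top view about pixel 224,214). The smaller corner is the one at about (405,180). Its strip measured 201 mm, against 267 mm for the other, and it felt clamped about 10 mm toward the robot from mid-strip.
- **Outside corner:** My first touch leaned on one side of the notch, so I shifted the leaf sideways until the side force was close to zero. The hollow end then held at about 6–7 N for over a second.
- **Inside fillet:** The round end held at about 5–6 N, also for over a second, with a side force under 1 N. The gripper stood 106–107 mm farther along the strip than at the outside corner, and the leaf's own dimensions call for 106.5.
- **Squareness and height:** During both presses the tool stayed within about 0.2° of the strip direction and 0.5° of vertical, with the leaf about 5 mm off the bench. Centring was judged by balanced force, because my camera estimates of the leaf's sideways position were off by 1–6 mm and I did not rely on them.
- **After release:** The before and after tray pictures match to about 1–2 pixels. The other leaves, tin, marker and scissors look unmoved, and the arm is clear with no contact force.

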